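Re-rack a row of sample bottles in reverse order

TASK

Move the four sample bottles from the delivery rack into the empty test rack in reverse order, one to a compartment: the bottle next to the black end of the delivery rack goes to the compartment farthest from the black end of the test rack, and so on, so that the last in the row ends up next to the test rack's black end. Keep the bottles upright all the way and leave each standing on its compartment's floor.

Things in the scene. Friction and masses are not known exactly. Their poses are not given: they have to be found in the camera images.
- delivery_rack: The rack that holds the four bottles at the start. Fixed blue plastic tray 244 x 72 mm, four compartments in a row along x, 56 (x) by 64 (y) mm inside, centres at x = +90, +30, -30, -90 mm; walls 4 mm thick, tops 16 mm above the table. A black block (14 mm thick, 30 mm high) marks the +x end. Origin: centre of the underside, on the table. Left or right of the robot, turned any way. Pad tops 7 mm above the table.
- test_rack: The rack that is empty at the start. Fixed blue plastic tray 244 x 72 mm, four compartments in a row along x, 56 (x) by 64 (y) mm inside, centres at x = +90, +30, -30, -90 mm; walls 4 mm thick, tops 16 mm above the table. A black block (14 mm thick, 30 mm high) marks the +x end. Origin: centre of the underside, on the table. Left or right of the robot, turned any way. Bare floors 4 mm above the table.
- slim_bottle: Slim round bottle: body 28 mm across up to 66 mm height, cap 24 mm across, 84 mm high in all. Origin: centre of its underside, z up. About 50 g, stiff, white plastic with a grey cap. It stands on a pad in the delivery rack; turned up to 10 degrees from that rack's axes.
- squat_jar: Squat round jar with a cap as wide as itself: 40 mm across, 58 mm high in all. Origin: centre of its underside, z up. About 70 g, stiff, white plastic with a grey cap. It stands on a pad in the delivery rack; turned up to 10 degrees from that rack's axes.
- square_bottle: Square bottle: body 34 x 34 mm up to 56 mm height, sides along its x and y axes, round cap 22 mm across, 72 mm high in all. Origin: centre of its underside, z up. About 70 g, stiff, white plastic with a grey cap. It stands on a pad in the delivery rack; turned up to 10 degrees from that rack's axes.
- necked_flask: Flask with a wide foot: 40 mm across up to 22 mm height, tapering to a straight neck and cap 24 mm across from 48 mm up to the top at 84 mm. Origin: centre of its underside, z up. About 60 g, stiff, white plastic with a grey cap. It stands on a pad in the delivery rack; turned up to 10 degrees from that rack's axes.
- pad_a: Dark rubber pad 50 x 60 x 3 mm, fixed on the floor of a delivery rack compartment, the one in which the slim bottle starts: it stays there and so still tells that compartment after the bottle has gone. Origin: centre of its underside.
- pad_b: Dark rubber pad 50 x 60 x 3 mm, fixed on the floor of a delivery rack compartment, the one in which the squat jar starts: it stays there and so still tells that compartment after the bottle has gone. Origin: centre of its underside.
- pad_c: Dark rubber pad 50 x 60 x 3 mm, fixed on the floor of a delivery rack compartment, the one in which the square bottle starts: it stays there and so still tells that compartment after the bottle has gone. Origin: centre of its underside.
- pad_d: Dark rubber pad 50 x 60 x 3 mm, fixed on the floor of a delivery rack compartment, the one in which the necked flask starts: it stays there and so still tells that compartment after the bottle has gone. Origin: centre of its underside.
Things that resemble listed ones, but are neither listed nor needed, are in the scene too. Leave any blue or purple look-alike of the slim_bottle alone. Leave any orange look-alike of the square_bottle alone.

How it is judged:
By the outcome, as a careful person would: the job done as asked, in the order asked, and still so for the second after the job is handed in, with the robot touching nothing.
It also fails if it takes over 104 s, if anything falls off the work surface, if the arm or the gripper's body presses on something with over 40 N, if the wrist force passes 120 N, or if a joint passes its speed limit or range.

ROBOT

A 7-joint arm with a two-finger parallel gripper is mounted at the origin on the work surface. World frame = base frame: x ahead of the robot, y to its left, z up, the work surface at z = 0. Lengths are in m, angles in rad, forces in N, time in s.
With the tool pointing down it reaches from about 0.35 to 0.9 m from the base axis. Payload 8.1 kg.
Tool frame: the origin (TCP) lies on the centre line of the jaws, within the pads' length; the fingertips stand arm.tip_extent ahead of it and the grasp point (between the pads) lies 3 mm ahead of it (arm.tip_extent is the distance from the TCP to the fingertips, in m); y points along the fingers, z is the direction in which the jaws open and shut, and the axes are right-handed (so a half turn about y gives the same grasp; the last joint's range is limited). The gripper opens to 92 mm and grips with 3 to 60 N. Pads are 19 mm wide; open, the fingers measure 130 mm over their backs; the gripper's body (75 mm by 190 mm) begins 47 mm behind the grasp point.
Start: joints at [1.079, 0.434, 0.025, 1.573, -0.012, 1.134, -0.075], TCP at [0.237, -0.578, 0.249] pointing down, gripper open.
Joint ranges: [-2.62, 2.62], [-0.44, 2.09], [-1.27, 1.32], [0.08, 2.57], [-1.32, 4.46], [0.12, 2], [-2.74, 2.74]. Speed limits (rad/s): [2.22, 2.22, 3.01, 3.01, 3.14, 3.14, 3.14].

INTERFACE

Orientations are given as a rotation vector (axis times angle).
In Python, from cell import observe, get_image, sign_off, boxes_of, place_of, arm gives the robot as it stands.
- The arm moves only by the tool arm_command, never from a script. Its argument "plan" is a list of rows, each a list of 2 entries, a list of its own where there are three numbers: the shift along the tool's x, y, z in m, then the turn, a rotation vector about the tool's x, y, z in degrees. In form: [[[tx, ty, tz], [ax, ay, az]], ...]. A call has 1 to 5 rows; each row is the pose to reach, as a shift and turn from the pose commanded when the call began, along the tool's axes at that moment; what a row does not reach only later rows make up. A row lasts 1/10 s, in which the tool goes at most 50 mm and 8.59 degrees, less where a joint would pass 70% of its speed; a pose out of reach is approached as far as the arm can. A call with a gripper value outside its range is refused whole. "fingers" is the closure, from -1 (fully open) to 1 (shut), set as the call begins (left out, the last holds). The fingers move at their own pace and stop on an object; "squeeze" is the grip in N (left out, the last holds). Time passes only in rows, so rows that repeat a pose let the fingers close. It gives the time, the measured TCP pose, the force and the opening at its end, in the units of the state.
- observe(): the state, without advancing time (a new reading comes with each control period).
- get_image(name): name is "side" or "top" or "wrist"; returns a dict with "color" (384x512x3 uint8, red, green, blue), "camera_matrix" (3x3 intrinsics, pixels), "distortion" ([k1, k2, p1, p2, k3] as OpenCV has them; the pictures are not rectified), "world_to_cam" (4x4, takes a point from world to camera coordinates); the wrist camera has in their place "mount" (4x4, takes a point from camera to tool coordinates, whose origin is the TCP and whose axes are the tool frame's). Camera axes: x right, y up, looking along -z (the intrinsics and any distortion apply to the point x, -y, -z); pixel columns grow to the right and rows downward; lengths in m; the calibration is good to about 2 mm. A picture is of the moment at which its call begins: read the wrist's pose just before it. There is no depth.
- sign_off(): hands the job in, once; it reports no verdict.
Trained networks look in a picture, given as the dict that the camera call returned (one of the last four; its "shot" number tells which), for a name from the list of things; names that differ only in an ending like _2 or _b are one class to them, and where a whole thing is asked for, a point or a joint stands for the part that bears it (a point fixed in the world has none). Each returns a list of dicts, best first, with "confidence" (0 to 1); they miss things now and then, are a little off and sometimes report something else, mostly with a low value. They report only what shows in the picture. A call takes as long as a camera call. They do not tell look-alikes from the thing itself.
- boxes_of(picture, thing): "point" ([column, row] in pixels, amid what is visible of it).
- place_of(picture, thing): "point" ([column, row] in pixels: a listed point, or the origin of a listed thing).
The state is a dict: "clock": time; "joints": joint angles; "dq": joint speeds; "joint_efforts": joint torques, N m; "position": TCP position; "ee_rot": TCP orientation; "force": force on the tool from outside, world axes, zero at the start; "ft_torque": the same for the moment, N m; "width": opening from 0.0 (shut) to 1.0 (fully open).
Only numpy, scipy, OpenCV 4.12 (cv2) and the standard library are available. Lean on these libraries where they do the work, as an engineer would, in place of code of your own. Each camera call takes 0.05 s, during which the arm holds its last target.

## Working session

There is one attempt and no reset: what is moved stays moved. The work goes in short steps, Python scripts to look and compute and a tool call to move; the robot and the scene stay as the last step left them, time stands still between calls to the robot, and variables do not carry over. Pictures are saved under pics/ and viewed, and the job is handed in when it is done.

Besides the shell and the picture viewer there is one more tool, called after "Request:" as name([rows], argument=value, ...), one row to a line, values as JSON. arm_command: Moves the arm, as the interface text tells. Its arguments: {"type":"object","properties":{"plan":{"type":"array","items":{"type":"array"}},"fingers":{"type":"number"},"squeeze":{"type":"number"}},"required":["plan"]}

```bash
ls; mkdir -p pics
python3 - <<'E'
from cell import observe, get_image, boxes_of, place_of, arm
import cv2
s=observe(); print(s)
print({k:getattr(arm,k) for k in dir(arm) if not k.startswith('_')})
for n in ("top","side"):
    p=get_image(n); cv2.imwrite(f"pics/{n}0.png",p["color"][:,:,::-1])
    print(n,p["camera_matrix"],p["distortion"],p["world_to_cam"])
    for t in ["slim_bottle","squat_jar","square_bottle","necked_flask","delivery_rack","test_rack"]:
        print(t,[(d["point"],round(d["confidence"],2)) for d in place_of(p,t)])
E
```

```text
pics
{'clock': 0.0, 'joints': array([ 1.07939458,  0.43520268,  0.02498537,  1.57408605, -0.01160462,
        1.13396816, -0.07510612]), 'dq': array([-0.00064791, -0.00125752, -0.00046096,  0.00030386, -0.00072735,
        0.0010778 , -0.00090617]), 'joint_efforts': array([-2.56911362e-04, -6.67856526e+01,  9.84640606e-01, -3.14465582e+01,
       -6.07749517e-02,  4.30584128e-02,  1.41213377e-04]), 'position': array([ 0.23669579, -0.57794791,  0.24796196]), 'ee_rot': array([-0.39579666,  2.01000338, -2.00702013]), 'force': array([-0.11411982, -0.71255223,  0.58492582]), 'ft_torque': array([ 0.03623528, -0.00142167,  0.03510317]), 'width': 1.0026290667778075}
{'PlanningError': <class 'cell.PlanningError'>, 'tip_extent': 0.022}
top [[399.54695161   0.         251.90564646]
 [  0.         399.54695161 192.98966368]
 [  0.           0.           1.        ]] [-0.11500182  0.          0.          0.          0.        ] [[ 0.00261709 -0.99977153  0.02121412 -0.02262594]
 [ 0.98758596  0.00591589  0.15696808 -0.51112333]
 [-0.15705772  0.02053997  0.98737581 -1.06724331]
 [ 0.          0. 
[... 347 characters left out ...]
134   0.         257.58316714]
 [  0.         371.70828134 190.92958874]
 [  0.           0.           1.        ]] [-0.00727826  0.          0.          0.          0.        ] [[-0.99744371 -0.07132866 -0.00427443  0.50432144]
 [ 0.04285467 -0.64499258  0.76298627 -0.06134229]
 [-0.05717977  0.76085267  0.64640056 -0.81226464]
 [ 0.          0.          0.          1.        ]]
slim_bottle [([223.4, 278.3], 0.74), ([153.5, 278.7], 0.7), ([316.1, 295.7], 0.61)]
squat_jar [([263.7, 327.1], 0.97), ([222.7, 277.3], 0.16)]
square_bottle [([239.0, 299.6], 0.82), ([332.9, 338.2], 0.71)]
necked_flask [([208.9, 254.8], 0.98)]
delivery_rack [([230.9, 291.9], 0.81)]
test_rack [([248.9, 159.2], 0.76)]
```

View pics/top0.png

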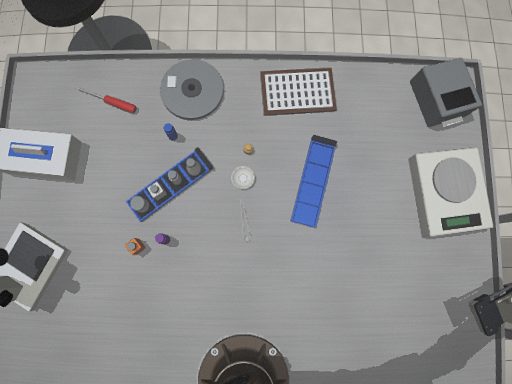

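View pics/side0.png

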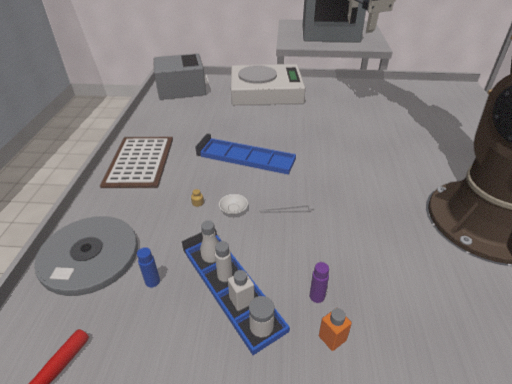

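The top view shows the delivery rack on the left, from (140,212) to its black end at (204,158). From the black end the row is flask, slim, square, jar. The test rack is at about (314,182) with its black end at (323,141). The blue and purple slim look-alikes and the orange square one stand beside the delivery rack.

Run:
```python
import cv2
t=cv2.imread("pics/top0.png");s=cv2.imread("pics/side0.png")
a=cv2.resize(t[140:250,115:225],None,fx=5,fy=5,interpolation=cv2.INTER_CUBIC)
cv2.imwrite("pics/z1.png",a)
a=cv2.resize(t[125:235,280:345],None,fx=5,fy=5,interpolation=cv2.INTER_CUBIC)
cv2.imwrite("pics/z2.png",a)
a=cv2.resize(s[210:355,170:300],None,fx=4,fy=4,interpolation=cv2.INTER_CUBIC)
cv2.imwrite("pics/z3.png",a)
```

```text
(no output)
```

View pics/z1.png

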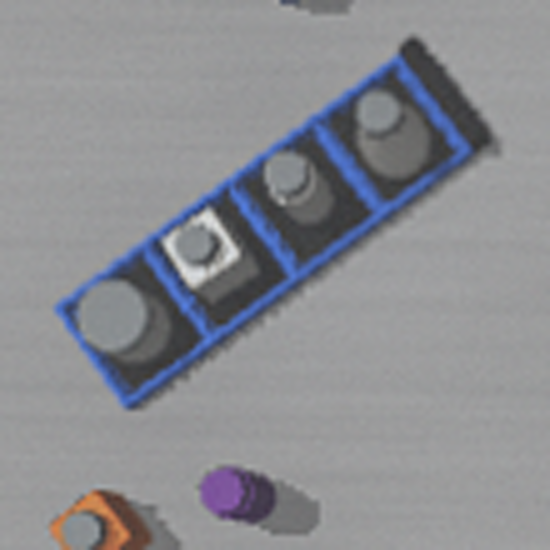

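View pics/z2.png

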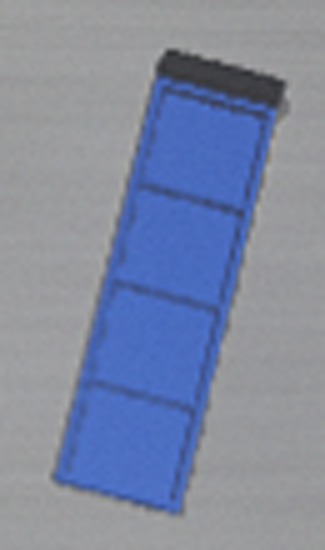

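View pics/z3.png

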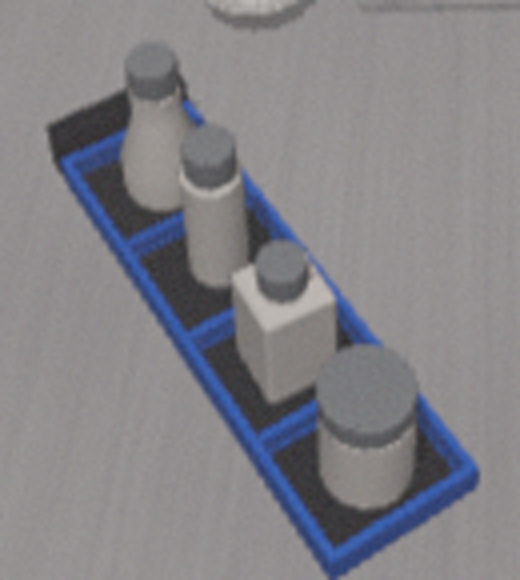

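```bash
cat > h.py <<'E'
import numpy as np, cv2
from cell import observe, get_image, boxes_of, place_of
from scipy.spatial.transform import Rotation as Rn
from scipy.optimize import least_squares
def ray(p,uv,W=None):
    """camera centre and world directions"""
    W=p["world_to_cam"] if W is None else W
    u=cv2.undistortPoints(np.array(uv,float).reshape(-1,1,2),p["camera_matrix"],p["distortion"]).reshape(-1,2)
    d=np.c_[u[:,0],-u[:,1],-np.ones(len(u))]@W[:3,:3]
    return -W[:3,:3].T@W[:3,3], d
def onz(p,uv,z,W=None):
    c,d=ray(p,uv,W); return c+d*((z-c[2])/d[:,2])[:,None]
def proj(p,X,W=None):
    W=p["world_to_cam"] if W is None else W
    X=np.atleast_2d(X); c=X@W[:3,:3].T+W[:3,3]; c=c*[1,-1,-1]
    return cv2.projectPoints(c,np.zeros(3),np.zeros(3),p["camera_matrix"],p["distortion"])[0].reshape(-1,2)
def wristW(p,s):
    T=np.eye(4);T[:3,:3]=Rn.from_rotvec(s["ee_rot"]).as_matrix();T[:3,3]=s["position"]
    return np.linalg.inv(T@p["mount"])
def rackfit(loc,P):
    """2D rigid fit: loc (n,2)->P (n,2) ; returns x,y,yaw,resid"""
    f=lambda q:(np.c_[np.cos(q[2])*loc[:,0]-np.sin(q[2])*loc[:,1]+q[0],np.sin(q[2])*loc[:,0]+np.cos(q[2])*loc[:,1]+q[1]]-P).ravel()
    a=loc[0]-loc[-2] ; b=P[0]-P[-2]
    y0=np.arctan2(b[1],b[0])-np.arctan2(a[1],a[0])
    r=least_squares(f,[*P.mean(0),y0]); return r.x,np.abs(r.fun).reshape(-1,2)
def go(pos,zdir_deg,s=None):
    """shift and turn in tool axes to reach pos with tool y down and tool z along world yaw zdir_deg (mod 180)"""
    s=s or observe(); R0=Rn.from_rotvec(s["ee_rot"])
    best=None
    for k in (0,180):
        a=np.radians(zdir_deg+k); z=np.array([np.cos(a),np.sin(a),0]); y=np.array([0,0,-1.])
        R=np.c_[np.cross(y,z),y,z]; t=(R0.inv()*Rn.from_matrix(R)).as_rotvec(degrees=True)
        if best is None or np.linalg.norm(t)<np.linalg.norm(best): best=t
        print("turn",k,t.round(2))
    sh=R0.inv().apply(np.array(pos)-s["position"])
    print("shift",sh.round(4),"pos",s["position"].round(4),"width",round(s["width"],3),"t",s["clock"],"F",s["force"].round(2))
E
python3 - <<'E'
from h import *
p=get_image("top");q=get_image("side")
z=lambda L,o,k:(np.array(L,float)+.5)/k-.5+np.array(o)
loc=np.array([[-122,36],[-122,-36],[122,-36],[122,36]])/1000
D=onz(p,z([(60,308),(130,405),(470,152),(402,58)],(115,140),5),.016)[:,:2]
T=onz(p,z([(52,480),(182,514),(278,100),(157,78)],(280,125),5),.016)[:,:2]
for n,P in(("del",D),("test",T)):
    r,e=rackfit(loc,P);print(n,r[:2].round(4),np.degrees(r[2]).round(1),"err mm",(e*1000).round(1).tolist())
    np.save(n,r)
c,s=np.cos,np.sin
names=["flask","slim","square","jar"]
top=z([(380,108),(287,173),(198,243),(113,315)],(115,140),5)
sid=z([(152,60),(209,143),(282,258),(366,372)],(170,210),4)
h=[.091,.091,.079,.065]
d=np.load("del.npy")
for i in range(4):
    a=onz(p,[top[i]],h[i])[0];b=onz(q,[sid[i]],h[i])[0]
    x=[.09,.03,-.03,-.09][i]; C=d[:2]+x*np.array([c(d[2]),s(d[2])])
    print(names[i],a.round(4)[:2],b.round(4)[:2],"comp",C.round(4))
e=onz(p,z([(205,205),(242,245),(200,283),(160,243)],(115,140),5),.063)[:,:2]
print(e.round(4),[round(float(np.degrees(np.arctan2(*(e[(i+1)%4]-e[i])[::-1]))),1) for i in range(4)],e.mean(0))
B=onz(q,z([(333,550),(475,465),(62,160)],(170,210),4),.016); print("side corners",B.round(4),D.round(4))
E
```

```text
del [0.5353 0.2184] -52.4 err mm [[0.0, 2.2], [2.2, 1.0], [0.2, 3.3], [2.0, 0.1]]
test [ 0.5468 -0.1969] -14.7 err mm [[0.8, 2.7], [1.6, 1.1], [4.2, 1.6], [1.8, 0.1]]
flask [0.5885 0.1451] [0.5858 0.1464] comp [0.5902 0.1471]
slim [0.5527 0.1939] [0.5528 0.1941] comp [0.5536 0.1947]
square [0.5166 0.2428] [0.5164 0.243 ] comp [0.517  0.2422]
jar [0.4791 0.291 ] [0.4794 0.2846] comp [0.4804 0.2898]
[[0.5404 0.2435]
 [0.5183 0.2223]
 [0.4972 0.2445]
 [0.5192 0.2674]] [-136.1, 133.5, 46.3, -48.4] [0.51877199 0.24440284]
side corners [[0.4891 0.3326 0.016 ]
 [0.4344 0.2929 0.016 ]
 [0.6376 0.1446 0.016 ]] [[0.4894 0.3349]
 [0.4346 0.2922]
 [0.581  0.1031]
 [0.6362 0.1436]]
```

Run:
```python
from h import *
s=observe();print(Rn.from_rotvec(s["ee_rot"]).as_matrix().round(3))
go([.5,-.2,.25],75.3)
go([.537,.22,.25],37.6)
p=get_image("wrist");print(p["mount"].round(3),p["camera_matrix"])
t=np.load("test.npy")
for x in(.09,.03,-.03,-.09):print(t[:2]+x*np.array([np.cos(t[2]),np.sin(t[2])]))
```

```text
[[-0.925  0.     0.379]
 [-0.379 -0.    -0.925]
 [-0.    -1.     0.   ]]
turn 0 [  -0.   -143.03    0.  ]
turn 180 [-0.   36.97 -0.  ]
shift [-0.3869 -0.0013 -0.2504] pos [ 0.2369 -0.5784  0.2488] width 1.001 t 0.8 F [-0.3   0.64 -0.26]
turn 0 [  -0.   -105.33    0.  ]
turn 180 [-0.   74.67 -0.  ]
shift [-0.5803 -0.0013 -0.6251] pos [ 0.2369 -0.5784  0.2488] width 1.001 t 0.8 F [-0.3   0.64 -0.26]
[[-0.    -0.959 -0.282 -0.077]
 [ 0.001  0.282 -0.959 -0.136]
 [ 1.    -0.     0.001  0.   ]
 [ 0.     0.     0.     1.   ]] [[274.27423045   0.         254.22010524]
 [  0.         274.27423045 191.86813858]
 [  0.           0.           1.        ]]
[ 0.63385724 -0.21970938]
[ 0.57582198 -0.20448084]
[ 0.51778672 -0.18925229]
[ 0.45975146 -0.17402374]
```

Request:
arm_command([
  [[-0.2,0,-0.13],[0,-42,0]],
  [[-0.2,0,-0.13],[0,-42,0]],
  [[-0.2,0,-0.13],[0,-42,0]],
  [[-0.2,0,-0.13],[0,-42,0]],
  [[-0.2,0,-0.13],[0,-42,0]],
])

```text
clock: 1.35
position: [0.3744, -0.3794, 0.2491]
ee_rot: [-0.967, 1.525, -1.526]
force: [0.1, 0.1, -0.5]
width: 0.997
```

Run:
```python
from h import *
print(observe()["joints"].round(2))
go([.5,-.1,.25],37.6)
go([.537,.22,.25],37.6)
```

```text
[ 0.86  0.3  -0.22  1.78  0.07  1.07  0.18]
turn 0 [-5.000e-02 -6.285e+01  0.000e+00]
turn 180 [-0.0000e+00  1.1715e+02 -6.0000e-02]
shift [-0.3062 -0.0008 -0.0056] pos [ 0.3744 -0.3794  0.2491] width 0.997 t 1.35 F [ 0.07  0.07 -0.55]
turn 0 [-5.000e-02 -6.285e+01  0.000e+00]
turn 180 [-0.0000e+00  1.1715e+02 -6.0000e-02]
shift [-0.6114 -0.0007 -0.1087] pos [ 0.3744 -0.3794  0.2491] width 0.997 t 1.35 F [ 0.07  0.07 -0.55]
```

Request:
arm_command([
  [[-0.25,0,-0.01],[0,-42,0]],
  [[-0.25,0,-0.01],[0,-42,0]],
  [[-0.25,0,-0.01],[0,-42,0]],
  [[-0.25,0,-0.01],[0,-42,0]],
  [[-0.25,0,-0.01],[0,-42,0]],
])

```text
clock: 1.85
position: [0.4727, -0.1511, 0.2491]
ee_rot: [-1.332, 0.992, -0.994]
force: [1.3, -0.2, 0.1]
width: 1.0
```

Run:
```python
from h import *
print(observe()["joints"].round(2))
go([.537,.22,.25],37.6)
```

```text
[ 0.59  0.27 -0.48  1.85  0.14  1.06  0.35]
turn 0 [ -0.03 -21.     0.05]
turn 180 [-7.00e-02  1.59e+02 -4.00e-02]
shift [-0.3373 -0.001   0.1677] pos [ 0.4727 -0.1511  0.2491] width 1.0 t 1.85 F [ 1.3  -0.24  0.06]
```

Request:
arm_command([
  [[-0.337,0,0.168],[0,-21,0]],
  [[-0.337,0,0.168],[0,-21,0]],
  [[-0.337,0,0.168],[0,-21,0]],
  [[-0.337,0,0.168],[0,-21,0]],
  [[-0.337,0,0.168],[0,-21,0]],
])

```text
clock: 2.35
position: [0.5167, 0.0948, 0.249]
ee_rot: [-1.449, 0.718, -0.719]
force: [1.5, -0.4, -0.6]
width: 1.002
```

Run:
```python
from h import *
print(observe()["joints"].round(2))
go([.537,.22,.25],37.6)
```

```text
[ 0.21  0.35 -0.64  1.78  0.23  1.09  0.14]
turn 0 [-0.02 -0.36  0.03]
turn 180 [-5.0000e-02  1.7964e+02 -4.0000e-02]
shift [-0.0874 -0.001   0.0919] pos [0.5167 0.0948 0.249 ] width 1.002 t 2.35 F [ 1.55 -0.45 -0.6 ]
```

Request:
arm_command([
  [[-0.087,0,0.092],[0,-0.36,0]],
  [[-0.087,0,0.092],[0,-0.36,0]],
  [[-0.087,0,0.092],[0,-0.36,0]],
  [[-0.087,0,0.092],[0,-0.36,0]],
  [[-0.087,0,0.092],[0,-0.36,0]],
])

```text
clock: 2.85
position: [0.5369, 0.2182, 0.2484]
ee_rot: [-1.451, 0.713, -0.712]
force: [1.3, -0.3, 0.3]
width: 1.0
```

Run:
```python
from h import *
s=observe();p=get_image("wrist");cv2.imwrite("pics/w1.png",cv2.resize(p["color"][:,:,::-1],None,fx=1.5,fy=1.5))
cv2.imwrite("pics/w1r.png",p["color"][:,:,::-1])
W=wristW(p,s)
np.savez("w1",W=W,K=p["camera_matrix"],d=p["distortion"])
for t,h in [("slim_bottle",.007),("squat_jar",.007),("square_bottle",.007),("necked_flask",.007),("delivery_rack",0)]:
    for d in place_of(p,t): print(t,np.round(d["point"],1),round(d["confidence"],2),onz(p,[d["point"]],h,W)[0].round(4))
go([.48,.288,.2],37.6)
```

```text
slim_bottle [167.4  95. ] 0.95 [0.3888 0.2259 0.007 ]
slim_bottle [252.3 187.4] 0.76 [0.5525 0.1946 0.007 ]
slim_bottle [253.2 226.3] 0.58 [0.5902 0.1479 0.007 ]
squat_jar [252.7  99.7] 0.61 [0.4804 0.2891 0.007 ]
square_bottle [254.  143.3] 0.93 [0.5163 0.2455 0.007 ]
square_bottle [187.8  32.7] 0.83 [0.3691 0.3026 0.007 ]
square_bottle [253.9 189.2] 0.64 [0.556  0.1939 0.007 ]
necked_flask [252.1 226.1] 0.85 [0.5887 0.1471 0.007 ]
delivery_rack [254.2 167.2] 0.87 [0.5376 0.2183 0.    ]
delivery_rack [251.   98.5] 0.59 [0.4775 0.2892 0.    ]
turn 0 [ 0.01 -0.08  0.04]
turn 180 [-6.0000e-02  1.7992e+02  1.0000e-02]
shift [-0.0914  0.0488 -0.002 ] pos [0.5373 0.2167 0.2488] width 1.003 t 3.15 F [0.31 0.07 0.6 ]
```

View pics/w1.png

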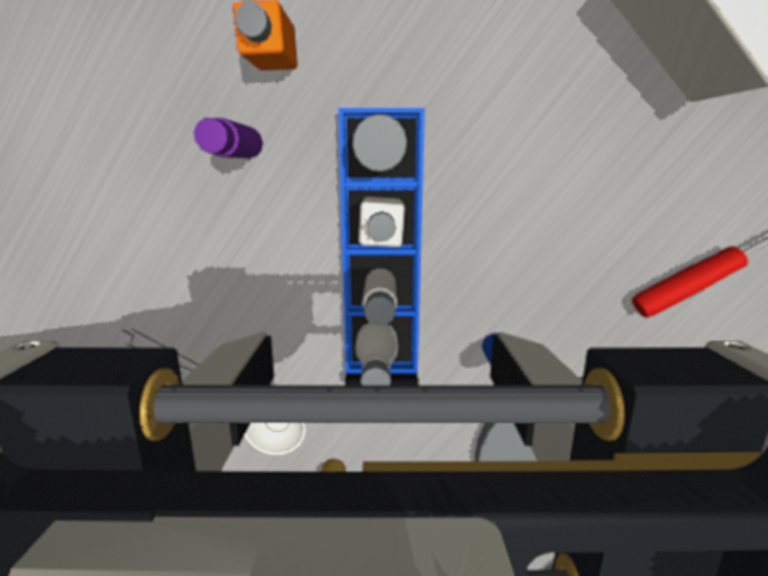

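The wrist view shows the jar at (380,143), the square bottle at (381,223), the slim bottle at (379,300) and the flask at (376,355). These agree with the top and side fits to about 2 mm. I'll start with the jar.

Request:
arm_command([
  [[-0.046,0.03,-0.001],[0,0,0]],
  [[-0.091,0.05,-0.001],[0,0,0]],
  [[-0.091,0.08,-0.001],[0,0,0]],
  [[-0.091,0.1,-0.001],[0,0,0]],
  [[-0.091,0.1,-0.001],[0,0,0]],
])

```text
clock: 3.65
position: [0.4794, 0.2879, 0.1464]
ee_rot: [-1.455, 0.715, -0.712]
force: [0.5, -0.0, -0.3]
width: 1.002
```

Run:
```python
from h import *
go([.480,.288,.05],37.6)
```

```text
turn 0 [0.27 0.03 0.  ]
turn 180 [   0.   -179.97   -0.42]
shift [0.0003 0.0963 0.0009] pos [0.4794 0.2879 0.1464] width 1.002 t 3.65 F [ 0.53 -0.02 -0.32]
```

Request:
arm_command([
  [[0,0.04,0],[0,0,0]],
  [[0,0.075,0],[0,0,0]],
  [[0,0.098,0],[0,0,0]],
  [[0,0.098,0],[0,0,0]],
  [[0,0.098,0],[0,0,0]],
])

```text
clock: 4.15
position: [0.4816, 0.2896, 0.052]
ee_rot: [-1.449, 0.713, -0.714]
force: [0.0, 0.1, 0.2]
width: 1.002
```

Request:
arm_command([
  [[0,0,0],[0,0,0]],
  [[0,0,0],[0,0,0]],
  [[0,0,0],[0,0,0]],
  [[0,0,0],[0,0,0]],
  [[0,0,0],[0,0,0]],
], fingers=1, squeeze=15)

```text
clock: 4.65
position: [0.4808, 0.2896, 0.051]
ee_rot: [-1.45, 0.713, -0.713]
force: [-0.6, -0.2, 0.0]
width: 0.613
```

Request:
arm_command([
  [[0,0,0],[0,0,0]],
  [[0,0,0],[0,0,0]],
  [[0,0,0],[0,0,0]],
  [[0,0,0],[0,0,0]],
  [[0,0,0],[0,0,0]],
])

```text
clock: 5.15
position: [0.4806, 0.2895, 0.0507]
ee_rot: [-1.451, 0.713, -0.713]
force: [-0.9, -0.3, 1.8]
width: 0.432
```

Run:
```python
from h import *
s=observe(); print(s["joints"].round(2))
go([.6339,-.2197,.2],75.3)
```

```text
[-0.25  0.64 -0.55  1.89  0.48  0.74 -0.41]
turn 0 [ 1.000e-02 -3.766e+01 -0.000e+00]
turn 180 [0.0000e+00 1.4234e+02 1.0000e-02]
shift [ 0.4969 -0.1493 -0.1896] pos [0.4806 0.2895 0.0507] width 0.432 t 5.15 F [-0.92 -0.34  1.84]
```

Request:
arm_command([
  [[0,-0.02,0],[0,0,0]],
  [[0,-0.05,0],[0,0,0]],
  [[0,-0.09,0],[0,0,0]],
  [[0,-0.12,0],[0,0,0]],
  [[0,-0.12,0],[0,0,0]],
])

```text
clock: 5.65
position: [0.4824, 0.2913, 0.1748]
ee_rot: [-1.444, 0.71, -0.715]
force: [0.2, -0.0, -1.3]
width: 0.432
```

Run:
```python
from h import *
go([.6339,-.2197,.17],75.3)
```

```text
turn 0 [ -0.38 -37.67   0.16]
turn 180 [ -0.2  142.33  -0.48]
shift [ 0.4972  0.0037 -0.1921] pos [0.4824 0.2913 0.1748] width 0.432 t 5.65 F [ 0.24 -0.01 -1.25]
```

Request:
arm_command([
  [[0.03,0,-0.011],[0,-3,0]],
  [[0.075,0,-0.029],[0,-7,0]],
  [[0.12,0,-0.046],[0,-12,0]],
  [[0.16,0,-0.062],[0,-16,0]],
  [[0.2,0,-0.077],[0,-20,0]],
])

```text
clock: 6.15
position: [0.5417, 0.0819, 0.1698]
ee_rot: [-1.526, 0.441, -0.44]
force: [0.8, 0.7, -0.1]
width: 0.433
```

Run:
```python
from h import *
go([.6339,-.2197,.17],75.3)
```

```text
turn 0 [  0.05 -17.52  -0.04]
turn 180 [6.0000e-02 1.6248e+02 7.0000e-02]
shift [ 2.388e-01 -2.000e-04 -2.060e-01] pos [0.5417 0.0819 0.1698] width 0.433 t 6.15 F [ 0.8   0.73 -0.14]
```

Request:
arm_command([
  [[0.035,0,-0.03],[0,-4,0]],
  [[0.07,0,-0.06],[0,-8,0]],
  [[0.105,0,-0.09],[0,-12,0]],
  [[0.14,0,-0.12],[0,-16,0]],
  [[0.17,0,-0.145],[0,-17.5,0]],
])

```text
clock: 6.65
position: [0.6076, -0.1327, 0.1694]
ee_rot: [-1.562, 0.204, -0.202]
force: [0.6, 0.7, -1.5]
width: 0.433
```

Run:
```python
from h import *
go([.6339,-.2197,.17],75.3)
```

```text
turn 0 [ 0.05 -0.13 -0.07]
turn 180 [1.1000e-01 1.7987e+02 7.0000e-02]
shift [ 0.0477 -0.0006 -0.0774] pos [ 0.6076 -0.1327  0.1694] width 0.433 t 6.65 F [ 0.56  0.71 -1.46]
```

Request:
arm_command([
  [[0.02,0,-0.032],[0,0,0]],
  [[0.04,0,-0.065],[0,0,0]],
  [[0.048,0,-0.077],[0,0,0]],
  [[0.048,0,-0.077],[0,0,0]],
  [[0.048,0,-0.077],[0,0,0]],
])

```text
clock: 7.15
position: [0.634, -0.2147, 0.1699]
ee_rot: [-1.56, 0.204, -0.202]
force: [0.3, -0.3, -1.1]
width: 0.432
```

Run:
```python
from h import *
go([.6339,-.2197,.17],75.3)
s=observe();p=get_image("wrist");cv2.imwrite("pics/w2.png",cv2.resize(p["color"][:,:,::-1],None,fx=1.5,fy=1.5))
W=wristW(p,s);t=np.load("test.npy");R=np.array([[np.cos(t[2]),-np.sin(t[2])],[np.sin(t[2]),np.cos(t[2])]])
for x,y in((-122,36),(-122,-36),(-60,36),(-60,-36),(-0,36),(0,-36)):
  P=t[:2]+R@np.array([x,y])/1e3; print(x,y,proj(p,[*P,.016],W)[0]*1.5)
p=get_image("top");q=p["color"][115:245,260:360,::-1];cv2.imwrite("pics/t2.png",cv2.resize(q,None,fx=5,fy=5))
```

```text
turn 0 [-0.06 -0.12 -0.08]
turn 180 [ 1.2000e-01  1.7988e+02 -1.0000e-01]
shift [ 0.0011 -0.0001 -0.0048] pos [ 0.634  -0.2147  0.1699] width 0.432 t 7.15 F [ 0.3  -0.29 -1.15]
-122 36 [432.21220803 -70.00652469]
-122 -36 [310.43144519 -69.76728315]
-60 36 [429.29274051  46.34120467]
-60 -36 [314.9414203   46.57339167]
0 36 [426.68884256 146.47974574]
0 -36 [318.94747939 146.70806542]
```

View pics/w2.png

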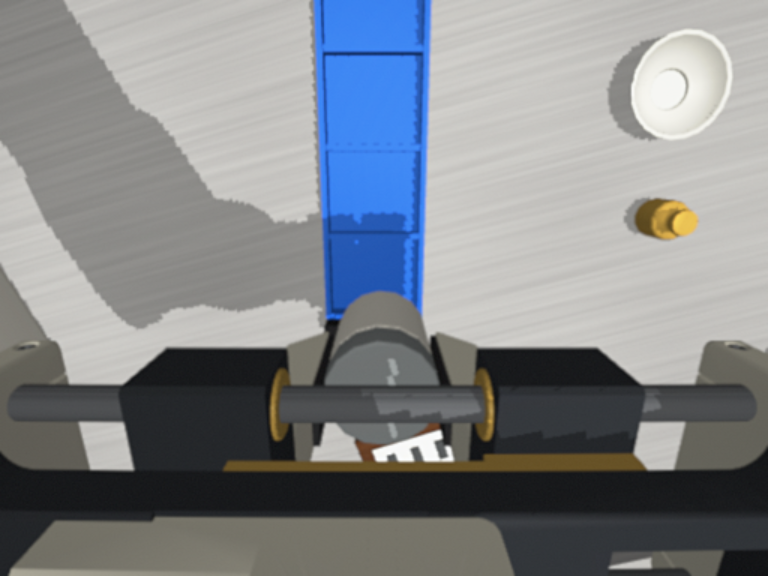

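View pics/t2.png

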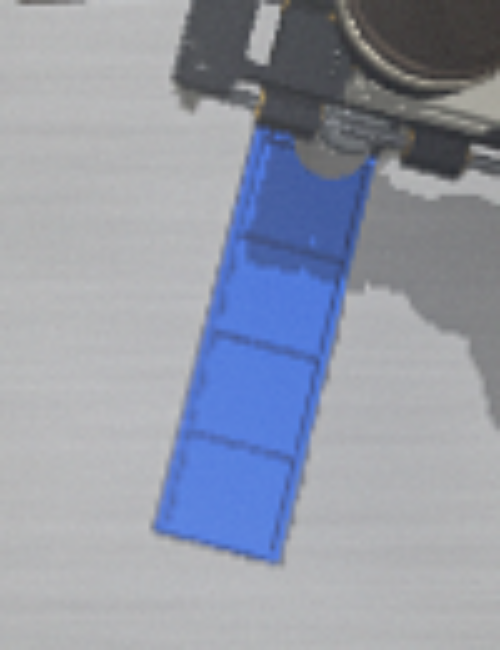

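Run:
```python
from h import *
s=observe();p=get_image("wrist");W=wristW(p,s)
loc=np.array([[-60,36],[-60,-36],[0,36],[0,-36],[60,36],[60,-36]])/1e3
uv=(np.array([(429,52),(321,52),(425.5,150),(322.5,150),(422,232),(325,232)])+.5)/1.5-.5
P=onz(p,uv,.016,W)[:,:2];r,e=rackfit(loc,P);print(r[:2],np.degrees(r[2]),(e*1e3).round(1).tolist())
p=get_image("top")
loc=np.array([[-122,36],[-122,-36],[-60,36],[-60,-36],[0,36],[0,-36],[60,36],[60,-36]])/1e3
uv=(np.array([(152,530),(280,563),(179,432),(306,462),(206,333),(327,363),(237,235),(352,264)])+.5)/5-.5+np.array([260,115])
P=onz(p,uv,.016)[:,:2];r,e=rackfit(loc,P);print(r[:2],np.degrees(r[2]),(e*1e3).round(1).tolist())
```

```text
[ 0.54790255 -0.19556234] -15.207798107665301 [[1.4, 2.0], [3.0, 1.4], [0.6, 1.7], [1.9, 0.9], [4.2, 0.8], [2.7, 2.2]]
[ 0.54281807 -0.19649918] -15.268467744420777 [[2.5, 1.3], [3.0, 1.6], [1.6, 1.6], [0.6, 1.3], [2.2, 1.0], [0.2, 0.9], [2.3, 2.3], [0.2, 0.5]]
```

Request:
arm_command([
  [[0,0.02,-0.004],[0,0,0]],
  [[0,0.06,-0.004],[0,0,0]],
  [[0,0.095,-0.004],[0,0,0]],
  [[0,0.114,-0.004],[0,0,0]],
  [[0,0.114,-0.004],[0,0,0]],
])

```text
clock: 7.85
position: [0.6313, -0.2188, 0.0538]
ee_rot: [-1.561, 0.207, -0.198]
force: [-0.6, 0.1, -0.6]
width: 0.431
```

Run:
```python
from h import *
go([.634,-.2193,.048],75)
p=get_image("side");q=p["color"][120:200,180:310,::-1];cv2.imwrite("pics/s3.png",cv2.resize(q,None,fx=5,fy=5))
```

```text
turn 0 [ 0.    0.22 -0.3 ]
turn 180 [  -0.47 -179.78   -0.  ]
shift [0.0027 0.0058 0.0002] pos [ 0.6313 -0.2188  0.0538] width 0.431 t 7.85 F [-0.56  0.14 -0.6 ]
```

View pics/s3.png

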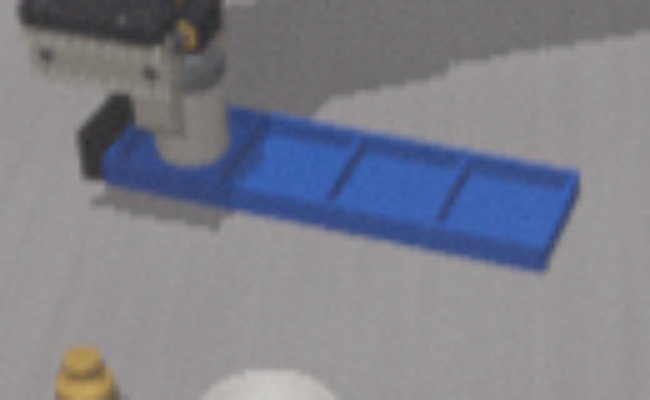

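The side view shows the jar at (195,130) inside the compartment next to the black block, clear of the walls. I'll lower it and release.

Request:
arm_command([
  [[0.002,0.002,0],[0,0,0]],
  [[0.002,0.004,0],[0,0,0]],
  [[0.002,0.005,0],[0,0,0]],
  [[0.002,0.006,0],[0,0,0]],
  [[0.002,0.006,0],[0,0,0]],
])

```text
clock: 8.4
position: [0.6354, -0.2205, 0.051]
ee_rot: [-1.561, 0.204, -0.204]
force: [-0.1, -0.8, -1.4]
width: 0.432
```

Request:
arm_command([
  [[0,0,0],[0,0,0]],
  [[0,0,0],[0,0,0]],
])

```text
clock: 8.6
position: [0.6354, -0.2205, 0.0508]
ee_rot: [-1.561, 0.204, -0.204]
force: [-1.0, -0.5, -0.3]
width: 0.434
```

Request:
arm_command([
  [[0,0.001,0],[0,0,0]],
  [[0,0.002,0],[0,0,0]],
  [[0,0.002,0],[0,0,0]],
  [[0,0.002,0],[0,0,0]],
])

```text
clock: 9.0
position: [0.6353, -0.2205, 0.0486]
ee_rot: [-1.561, 0.204, -0.204]
force: [-0.2, -0.1, -0.4]
width: 0.431
```

Request:
arm_command([
  [[0,0.001,0],[0,0,0]],
  [[0,0.001,0],[0,0,0]],
  [[0,0.001,0],[0,0,0]],
])

```text
clock: 9.3
position: [0.6354, -0.2205, 0.0477]
ee_rot: [-1.561, 0.204, -0.204]
force: [-0.1, -0.4, 0.0]
width: 0.433
```

Request:
arm_command([
  [[0,0,0],[0,0,0]],
  [[0,0,0],[0,0,0]],
  [[0,0,0],[0,0,0]],
  [[0,0,0],[0,0,0]],
  [[0,0,0],[0,0,0]],
], fingers=0)

```text
clock: 9.8
position: [0.6353, -0.2205, 0.0477]
ee_rot: [-1.561, 0.204, -0.204]
force: [-0.3, -0.2, -0.3]
width: 0.499
```

Request:
arm_command([
  [[0,-0.005,0],[0,0,0]],
  [[0,-0.025,0],[0,0,0]],
  [[0,-0.06,0],[0,0,0]],
  [[0,-0.1,0],[0,0,0]],
  [[0,-0.13,0],[0,0,0]],
], fingers=-0.5)

```text
clock: 10.3
position: [0.6359, -0.2202, 0.1806]
ee_rot: [-1.561, 0.202, -0.205]
force: [1.2, -0.1, 0.2]
width: 0.746
```

Run:
```python
from h import *
go([.517,.2435,.18],44)
p=get_image("side");q=p["color"][120:200,180:310,::-1];cv2.imwrite("pics/s4.png",cv2.resize(q,None,fx=5,fy=5))
```

```text
turn 0 [-0.05 31.15  0.1 ]
turn 180 [ 1.4000e-01 -1.4885e+02  7.0000e-02]
shift [-2.338e-01  3.000e-04  4.177e-01] pos [ 0.6359 -0.2202  0.1806] width 0.746 t 10.3 F [ 1.2  -0.13  0.25]
```

View pics/s4.png

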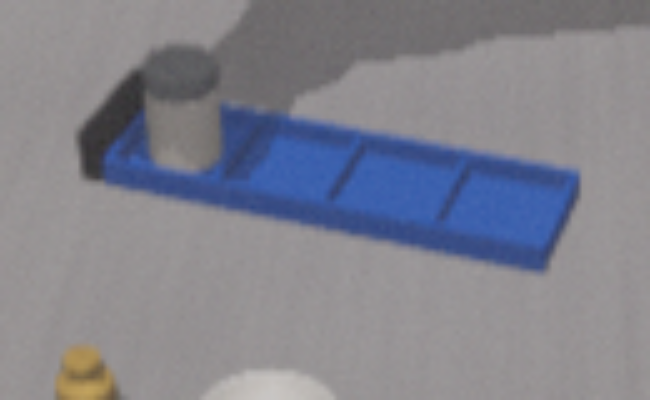

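The jar now stands upright in the +90 compartment at (183,105). Next is the square bottle.

Request:
arm_command([
  [[-0.12,0,0.21],[0,30,0]],
  [[-0.12,0,0.21],[0,30,0]],
  [[-0.12,0,0.21],[0,30,0]],
  [[-0.12,0,0.21],[0,30,0]],
  [[-0.12,0,0.21],[0,30,0]],
])

```text
clock: 10.85
position: [0.5722, 0.0163, 0.1784]
ee_rot: [-1.482, 0.612, -0.614]
force: [1.0, 1.3, 0.5]
width: 0.751
```

Run:
```python
from h import *
go([.517,.2435,.18],44)
```

```text
turn 0 [-0.05  1.07  0.02]
turn 180 [ 3.0000e-02 -1.7893e+02  8.0000e-02]
shift [-0.1996 -0.0016  0.1218] pos [0.5722 0.0163 0.1784] width 0.751 t 10.85 F [1.01 1.28 0.52]
```

Request:
arm_command([
  [[-0.199,0,0.121],[0,1,0]],
  [[-0.199,0,0.121],[0,1,0]],
  [[-0.199,0,0.121],[0,1,0]],
  [[-0.199,0,0.121],[0,1,0]],
  [[-0.199,0,0.121],[0,1,0]],
])

```text
clock: 11.35
position: [0.5158, 0.2437, 0.1784]
ee_rot: [-1.478, 0.623, -0.622]
force: [-0.2, 0.8, -0.7]
width: 0.75
```

Request:
arm_command([
  [[0,0,0],[0,0,0]],
  [[0,0,0],[0,0,0]],
])

```text
clock: 11.55
position: [0.5172, 0.2402, 0.1778]
ee_rot: [-1.479, 0.624, -0.624]
force: [0.2, -0.2, 0.5]
width: 0.747
```

Run:
```python
from h import *
s=observe();p=get_image("wrist");cv2.imwrite("pics/w5.png",cv2.resize(p["color"][:,:,::-1],None,fx=1.5,fy=1.5))
W=wristW(p,s)
for t,h in [("square_bottle",.007)]:
    for d in place_of(p,t): print(t,np.round(d["point"],1),round(d["confidence"],2),onz(p,[d["point"]],h,W)[0].round(4))
go([.517,.2435,.05],44)
```

```text
square_bottle [253.1 176.5] 0.96 [0.514  0.2427 0.007 ]
square_bottle [189.3  33.6] 0.85 [0.3658 0.3034 0.007 ]
turn 0 [0.04 0.05 0.05]
turn 180 [ 7.0000e-02 -1.7995e+02 -6.0000e-02]
shift [-0.0048  0.1276  0.0031] pos [0.5181 0.2381 0.1776] width 0.749 t 11.65 F [-0.11 -0.48 -0.88]
```

View pics/w5.png

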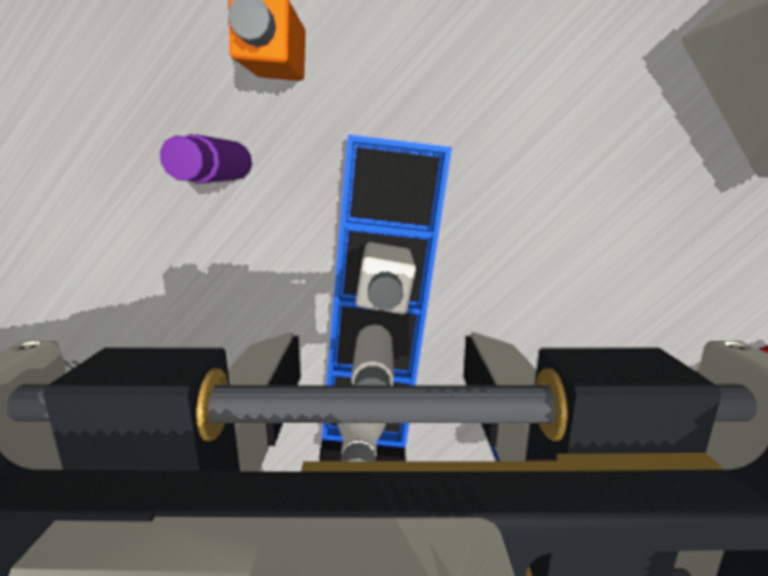

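Run:
```python
from h import *
p=get_image("wrist");c=p["color"][145:215,220:300,::-1];cv2.imwrite("pics/w6.png",cv2.resize(c,None,fx=8,fy=8,interpolation=cv2.INTER_CUBIC))
```

```text
(no output)
```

View pics/w6.png

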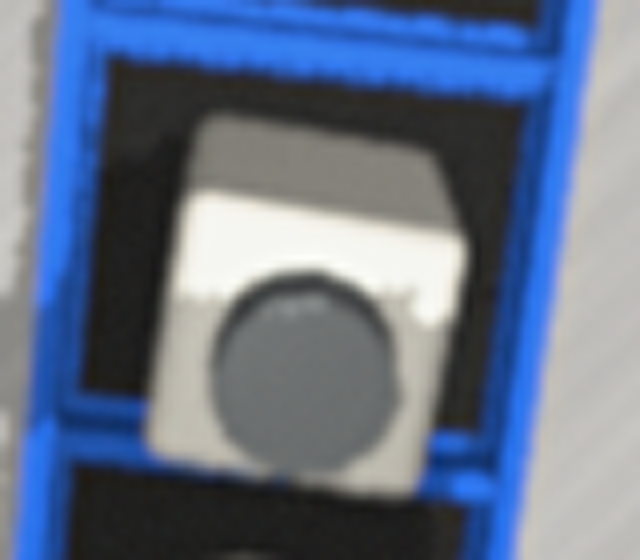

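Run:
```python
from h import *
s=observe();p=get_image("wrist");W=wristW(p,s)
uv=(np.array([(195,190),(468,240),(415,495),(148,450)])+.5)/8-.5+np.array([220,145])
P=onz(p,uv,.063,W)[:,:2];print(P,P.mean(0))
for i in range(4):
  d=P[(i+1)%4]-P[i];print(np.degrees(np.arctan2(d[1],d[0]))%90,np.hypot(*d))
go([*P.mean(0),.05],33.9)
```

```text
[[0.49447944 0.2495756 ]
 [0.52148069 0.26741967]
 [0.53934188 0.24083409]
 [0.51223967 0.22259485]] [0.51688542 0.24510605]
33.45915669713692 0.03236476713787373
33.89469949281035 0.03202835056429663
33.939765416518924 0.03266802174686709
33.35514361222181 0.0323015012485469
turn 0 [ 0.03 10.09  0.04]
turn 180 [ 6.0000e-02 -1.6991e+02 -4.0000e-02]
shift [-0.0063  0.1276  0.0042] pos [0.5182 0.2378 0.1776] width 0.752 t 11.75 F [ 0.64 -0.01  0.1 ]
```

Request:
arm_command([
  [[-0.005,0.02,0.004],[0,8,0]],
  [[-0.005,0.05,0.004],[0,10.2,0]],
  [[-0.005,0.09,0.004],[0,10.2,0]],
  [[-0.005,0.128,0.004],[0,10.2,0]],
  [[-0.005,0.128,0.004],[0,10.2,0]],
])

```text
clock: 12.25
position: [0.5147, 0.2426, 0.0455]
ee_rot: [-1.44, 0.768, -0.762]
force: [-0.3, -0.6, 0.5]
width: 0.754
```

Request:
arm_command([
  [[0,0,0],[0,0,0]],
  [[0,0,0],[0,0,0]],
  [[0,0,0],[0,0,0]],
  [[0,0,0],[0,0,0]],
  [[0,0,0],[0,0,0]],
], fingers=1)

```text
clock: 12.75
position: [0.5173, 0.2458, 0.0506]
ee_rot: [-1.432, 0.762, -0.764]
force: [-0.6, -0.4, 10.2]
width: 0.372
```

Request:
arm_command([
  [[0,0,0],[0,0,0]],
  [[0,0,0],[0,0,0]],
  [[0,0,0],[0,0,0]],
  [[0,0,0],[0,0,0]],
])

```text
clock: 13.15
position: [0.5173, 0.2459, 0.0506]
ee_rot: [-1.432, 0.762, -0.764]
force: [-1.6, -1.0, 7.5]
width: 0.37
```

Request:
arm_command([
  [[0,-0.02,0],[0,0,0]],
  [[0,-0.05,0],[0,0,0]],
  [[0,-0.09,0],[0,0,0]],
  [[0,-0.12,0],[0,0,0]],
  [[0,-0.12,0],[0,0,0]],
])

```text
clock: 13.65
position: [0.5188, 0.2475, 0.1742]
ee_rot: [-1.427, 0.759, -0.766]
force: [-0.1, 0.6, -0.6]
width: 0.371
```

Run:
```python
from h import *
go([.576,-.2038,.17],75)
```

```text
turn 0 [ -0.38 -41.07   0.19]
turn 180 [ -0.24 138.93  -0.48]
shift [ 0.4064  0.003  -0.2045] pos [0.5188 0.2475 0.1742] width 0.371 t 13.65 F [-0.07  0.6  -0.64]
```

Request:
arm_command([
  [[0.03,0,-0.015],[0,-4,0]],
  [[0.07,0,-0.035],[0,-9,0]],
  [[0.11,0,-0.055],[0,-14,0]],
  [[0.15,0,-0.075],[0,-19,0]],
  [[0.19,0,-0.096],[0,-24,0]],
])

```text
clock: 14.15
position: [0.543, 0.0327, 0.1691]
ee_rot: [-1.527, 0.436, -0.435]
force: [0.4, 0.1, -0.1]
width: 0.369
```

Run:
```python
from h import *
go([.576,-.2038,.17],75)
```

```text
turn 0 [  0.03 -16.84  -0.03]
turn 180 [4.0000e-02 1.6316e+02 4.0000e-02]
shift [ 0.1528 -0.0009 -0.1835] pos [0.543  0.0327 0.1691] width 0.369 t 14.15 F [ 0.45  0.14 -0.11]
```

Request:
arm_command([
  [[0.03,0,-0.036],[0,-4,0]],
  [[0.06,0,-0.072],[0,-8,0]],
  [[0.09,0,-0.108],[0,-12,0]],
  [[0.12,0,-0.144],[0,-16,0]],
  [[0.14,0,-0.168],[0,-16.8,0]],
])

```text
clock: 14.65
position: [0.572, -0.1867, 0.1685]
ee_rot: [-1.562, 0.211, -0.209]
force: [1.0, 0.0, -0.4]
width: 0.371
```

Request:
arm_command([
  [[0,0,0],[0,0,0]],
  [[0,0,0],[0,0,0]],
])

```text
clock: 14.85
position: [0.5722, -0.1826, 0.1688]
ee_rot: [-1.56, 0.212, -0.21]
force: [-0.3, 0.1, -0.6]
width: 0.37
```

Run:
```python
from h import *
go([.576,-.2038,.17],75)
```

```text
turn 0 [-0.03 -0.38 -0.08]
turn 180 [ 1.3000e-01  1.7962e+02 -4.0000e-02]
shift [ 0.0093 -0.0013 -0.0194] pos [ 0.5722 -0.1826  0.1688] width 0.37 t 14.85 F [-0.26  0.12 -0.59]
```

Request:
arm_command([
  [[0.009,0,-0.019],[0,0,0]],
  [[0.009,0.035,-0.019],[0,0,0]],
  [[0.009,0.075,-0.019],[0,0,0]],
  [[0.009,0.105,-0.019],[0,0,0]],
  [[0.009,0.113,-0.019],[0,0,0]],
])

```text
clock: 15.35
position: [0.5743, -0.2005, 0.0535]
ee_rot: [-1.559, 0.211, -0.203]
force: [0.5, -0.7, -1.4]
width: 0.373
```

Request:
arm_command([
  [[0,0,0],[0,0,0]],
  [[0,0,0],[0,0,0]],
  [[0,0,0],[0,0,0]],
])

```text
clock: 15.65
position: [0.5778, -0.2026, 0.0586]
ee_rot: [-1.561, 0.207, -0.211]
force: [-0.4, -0.3, 0.0]
width: 0.37
```

Run:
```python
from h import *
go([.576,-.2038,.0476],75)
p=get_image("side");q=p["color"][120:200,180:310,::-1];cv2.imwrite("pics/s7.png",cv2.resize(q,None,fx=5,fy=5))
```

```text
turn 0 [-0.   -0.25  0.16]
turn 180 [ -0.26 179.75  -0.  ]
shift [-0.0014  0.011  -0.0017] pos [ 0.5778 -0.2026  0.0586] width 0.37 t 15.65 F [-0.44 -0.3   0.04]
```

View pics/s7.png

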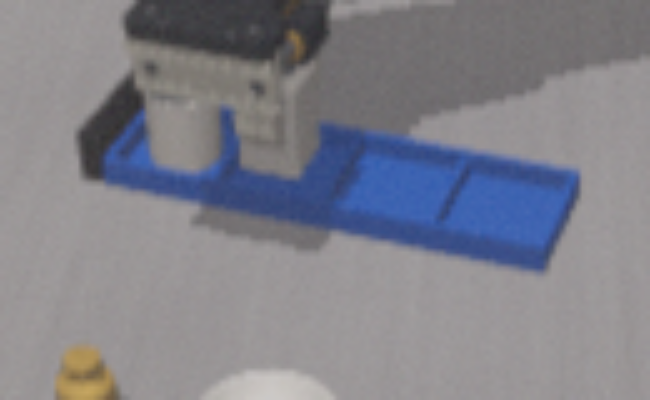

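```bash
cat >> h.py <<'E'
def draw(q,t,x0,y0,w,h,k,fn,W=None,extra=[]):
    R=np.array([[np.cos(t[2]),-np.sin(t[2])],[np.sin(t[2]),np.cos(t[2])]])
    im=cv2.resize(q["color"][y0:y0+h,x0:x0+w,::-1],None,fx=k,fy=k,interpolation=cv2.INTER_CUBIC)
    f=lambda P:tuple(int(v) for v in ((proj(q,P,W)[0]-[x0,y0]+.5)*k))
    for a,b in [((-122,36),(122,36)),((-122,-36),(122,-36))]+[((x,-36),(x,36)) for x in(-122,-60,0,60,122)]:
        A=t[:2]+R@np.array(a)/1e3;B=t[:2]+R@np.array(b)/1e3
        cv2.line(im,f([*A,.016]),f([*B,.016]),(0,255,255),1)
    for e in extra: cv2.circle(im,f(e),4,(0,0,255),-1)
    cv2.imwrite(fn,im)
E
python3 - <<'E'
from h import *
t=[.547,-.196,np.radians(-15)]
q=get_image("side"); draw(q,t,180,120,130,80,5,"pics/s8.png",extra=[[.5778,-.2026,.015]])
q=get_image("top"); draw(q,t,260,115,100,130,4,"pics/t8.png")
E
```

```text
(no output)
```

View pics/s8.png

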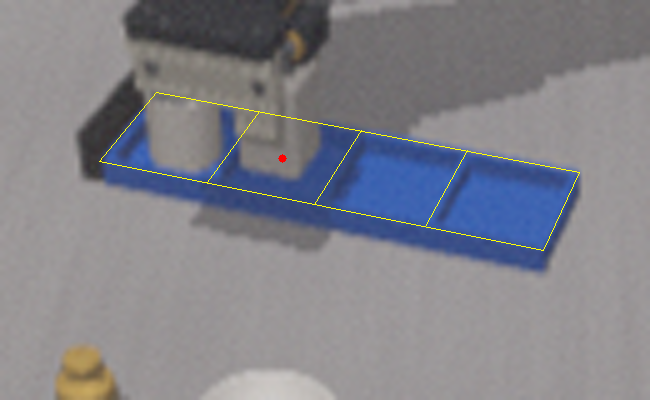

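View pics/t8.png

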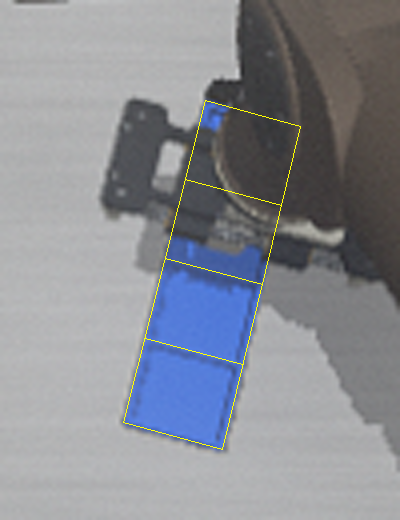

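The rack model overlays both views to within about 1 px. The bottle's base at (282,158) lies inside its compartment, so I'll lower it.

Request:
arm_command([
  [[-0.001,0.003,-0.001],[0,0,0]],
  [[-0.001,0.006,-0.001],[0,0,0]],
  [[-0.001,0.009,-0.001],[0,0,0]],
  [[-0.001,0.0105,-0.001],[0,0,0]],
  [[-0.001,0.0105,-0.001],[0,0,0]],
])

```text
clock: 16.3
position: [0.5753, -0.2038, 0.0472]
ee_rot: [-1.562, 0.209, -0.21]
force: [-5.1, -1.4, 13.8]
width: 0.37
```

Request:
arm_command([
  [[0,0,0],[0,0,0]],
  [[0,0,0],[0,0,0]],
])

```text
clock: 16.5
position: [0.5752, -0.2038, 0.0472]
ee_rot: [-1.562, 0.209, -0.21]
force: [-5.0, -0.1, 12.7]
width: 0.374
```

Floor contact is 13 N, so I'll release.

Request:
arm_command([
  [[0,0,0],[0,0,0]],
  [[0,0,0],[0,0,0]],
  [[0,0,0],[0,0,0]],
  [[0,0,0],[0,0,0]],
  [[0,0,0],[0,0,0]],
], fingers=0)

```text
clock: 17.0
position: [0.5752, -0.2035, 0.046]
ee_rot: [-1.561, 0.209, -0.209]
force: [-0.1, 0.6, 0.6]
width: 0.499
```

Request:
arm_command([
  [[0,-0.005,0],[0,0,0]],
  [[0,-0.025,0],[0,0,0]],
  [[0,-0.06,0],[0,0,0]],
  [[0,-0.1,0],[0,0,0]],
  [[0,-0.14,0],[0,0,0]],
], fingers=-0.5)

```text
clock: 17.5
position: [0.575, -0.2033, 0.1879]
ee_rot: [-1.56, 0.209, -0.209]
force: [0.1, -0.9, 0.8]
width: 0.747
```

Run:
```python
from h import *
go([.5527,.194,.19],37.6)
t=[.547,-.196,np.radians(-15)]
q=get_image("side"); draw(q,t,180,120,130,80,5,"pics/s9.png")
```

```text
turn 0 [-1.000e-02  3.715e+01 -3.000e-02]
turn 180 [-4.0000e-02 -1.4285e+02  1.0000e-02]
shift [-0.126  -0.002   0.3775] pos [ 0.575  -0.2033  0.1879] width 0.747 t 17.5 F [ 0.06 -0.92  0.76]
```

View pics/s9.png

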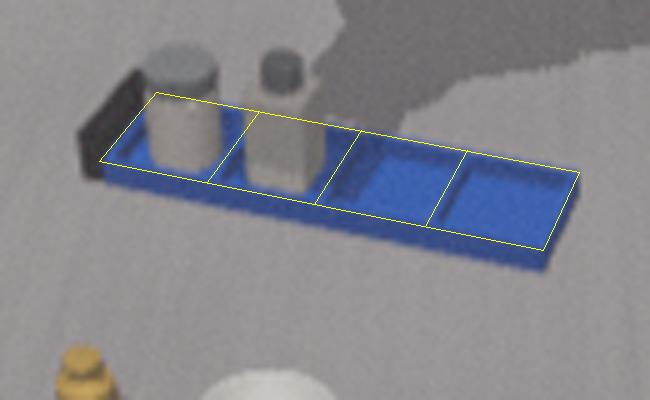

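The square bottle stands upright at (285,140). Next is the slim bottle.

Request:
arm_command([
  [[-0.07,0,0.21],[0,36,0]],
  [[-0.07,0,0.21],[0,36,0]],
  [[-0.07,0,0.21],[0,36,0]],
  [[-0.07,0,0.21],[0,36,0]],
  [[-0.07,0,0.21],[0,36,0]],
])

```text
clock: 18.05
position: [0.5623, 0.0237, 0.1872]
ee_rot: [-1.453, 0.698, -0.698]
force: [0.6, 0.2, 0.4]
width: 0.755
```

Run:
```python
from h import *
go([.5527,.194,.19],37.6)
```

```text
turn 0 [-0.14  1.15 -0.06]
turn 180 [-9.0000e-02 -1.7885e+02  2.2000e-01]
shift [-0.1388 -0.0024  0.0992] pos [0.5623 0.0237 0.1872] width 0.755 t 18.05 F [0.59 0.18 0.35]
```

Request:
arm_command([
  [[-0.137,0,0.1],[0,1.1,0]],
  [[-0.137,0,0.1],[0,1.1,0]],
  [[-0.137,0,0.1],[0,1.1,0]],
  [[-0.137,0,0.1],[0,1.1,0]],
  [[-0.137,0,0.1],[0,1.1,0]],
])

```text
clock: 18.55
position: [0.5541, 0.1919, 0.1868]
ee_rot: [-1.45, 0.709, -0.707]
force: [0.1, 0.3, 1.2]
width: 0.751
```

Request:
arm_command([
  [[0,0,0],[0,0,0]],
  [[0,0,0],[0,0,0]],
])

```text
clock: 18.75
position: [0.5556, 0.1852, 0.1861]
ee_rot: [-1.451, 0.714, -0.715]
force: [-0.5, 0.0, -0.6]
width: 0.751
```

Run:
```python
from h import *
s=observe();p=get_image("wrist");cv2.imwrite("pics/w10.png",cv2.resize(p["color"][:,:,::-1],None,fx=1.5,fy=1.5))
W=wristW(p,s)
for t,h in [("slim_bottle",.007),("necked_flask",.007)]:
    for d in place_of(p,t): print(t,np.round(d["point"],1),round(d["confidence"],2),onz(p,[d["point"]],h,W)[0].round(4))
go([.5527,.194,.053],37.6)
```

```text
slim_bottle [349.7 222.3] 0.9 [0.6841 0.2133 0.007 ]
slim_bottle [152.8  52.8] 0.9 [0.3897 0.228  0.007 ]
slim_bottle [255.9 168.2] 0.63 [0.5504 0.1964 0.007 ]
necked_flask [255.5 217.2] 0.8 [0.5874 0.1476 0.007 ]
turn 0 [ 0.02 -0.1   0.03]
turn 180 [-5.000e-02  1.799e+02  4.000e-02]
shift [-0.0087  0.1332  0.003 ] pos [0.5557 0.1854 0.1862] width 0.752 t 18.9 F [-0.36 -0.41  0.11]
```

View pics/w10.png

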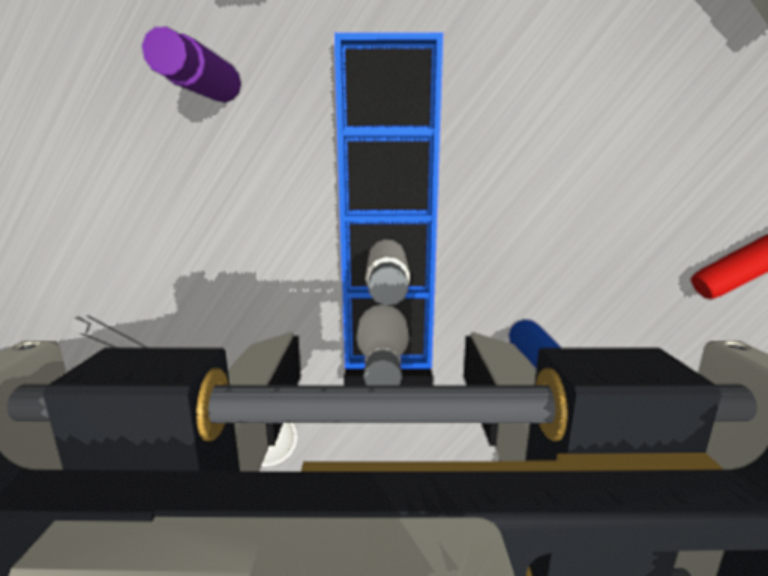

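Request:
arm_command([
  [[-0.009,0.01,0.003],[0,0,0]],
  [[-0.009,0.04,0.003],[0,0,0]],
  [[-0.009,0.085,0.003],[0,0,0]],
  [[-0.009,0.13,0.003],[0,0,0]],
  [[-0.009,0.13,0.003],[0,0,0]],
])

```text
clock: 19.4
position: [0.5482, 0.194, 0.0506]
ee_rot: [-1.458, 0.719, -0.708]
force: [-0.5, -1.9, -0.1]
width: 0.754
```

Request:
arm_command([
  [[0,0,0],[0,0,0]],
  [[0,0,0],[0,0,0]],
  [[0,0,0],[0,0,0]],
  [[0,0,0],[0,0,0]],
  [[0,0,0],[0,0,0]],
], fingers=1)

```text
clock: 19.9
position: [0.5528, 0.196, 0.0573]
ee_rot: [-1.449, 0.712, -0.715]
force: [0.1, -0.4, 0.4]
width: 0.366
```

Request:
arm_command([
  [[0,0,0],[0,0,0]],
  [[0,0,0],[0,0,0]],
  [[0,0,0],[0,0,0]],
  [[0,0,0],[0,0,0]],
])

```text
clock: 20.3
position: [0.5526, 0.1959, 0.0568]
ee_rot: [-1.45, 0.713, -0.714]
force: [-1.0, -1.3, 6.2]
width: 0.298
```

Request:
arm_command([
  [[0,-0.02,0],[0,0,0]],
  [[0,-0.05,0],[0,0,0]],
  [[0,-0.09,0],[0,0,0]],
  [[0,-0.12,0],[0,0,0]],
  [[0,-0.12,0],[0,0,0]],
])

```text
clock: 20.8
position: [0.5541, 0.1974, 0.1805]
ee_rot: [-1.445, 0.709, -0.716]
force: [-0.5, -0.2, -1.1]
width: 0.298
```

Run:
```python
from h import *
go([.518,-.1882,.175],75)
```

```text
turn 0 [ -0.33 -37.37   0.22]
turn 180 [ -0.28 142.63  -0.43]
shift [ 0.2833  0.0042 -0.264 ] pos [0.5541 0.1974 0.1805] width 0.298 t 20.8 F [-0.48 -0.24 -1.11]
```

Request:
arm_command([
  [[0.024,0,-0.022],[0,-4,0]],
  [[0.055,0,-0.051],[0,-9,0]],
  [[0.086,0,-0.08],[0,-14,0]],
  [[0.117,0,-0.109],[0,-19,0]],
  [[0.148,0,-0.138],[0,-24,0]],
])

```text
clock: 21.3
position: [0.5324, -0.0073, 0.1753]
ee_rot: [-1.537, 0.386, -0.384]
force: [1.0, -0.2, -0.4]
width: 0.302
```

Run:
```python
from h import *
go([.518,-.1882,.175],75)
```

```text
turn 0 [  0.03 -13.15  -0.06]
turn 180 [9.0000e-02 1.6685e+02 5.0000e-02]
shift [ 0.0727  0.0004 -0.1663] pos [ 0.5324 -0.0073  0.1753] width 0.302 t 21.3 F [ 0.96 -0.19 -0.43]
```

Request:
arm_command([
  [[0.018,0,-0.042],[0,-4,0]],
  [[0.036,0,-0.084],[0,-8,0]],
  [[0.054,0,-0.126],[0,-12,0]],
  [[0.07,0,-0.16],[0,-13.1,0]],
  [[0.07,0,-0.16],[0,-13.1,0]],
])

```text
clock: 21.8
position: [0.517, -0.1867, 0.1745]
ee_rot: [-1.562, 0.218, -0.214]
force: [0.3, 0.1, -1.1]
width: 0.303
```

Request:
arm_command([
  [[0,0,0],[0,0,0]],
  [[0,0,0],[0,0,0]],
])

```text
clock: 22.0
position: [0.5187, -0.1783, 0.1758]
ee_rot: [-1.56, 0.209, -0.208]
force: [-0.3, -0.4, -0.8]
width: 0.298
```

Run:
```python
from h import *
go([.518,-.1882,.0538],75)
```

```text
turn 0 [-0.04 -0.2  -0.04]
turn 180 [ 7.000e-02  1.798e+02 -7.000e-02]
shift [ 0.002   0.122  -0.0099] pos [ 0.5187 -0.1783  0.1758] width 0.298 t 22.0 F [-0.26 -0.44 -0.77]
```

Request:
arm_command([
  [[0.002,0.01,-0.01],[0,0,0]],
  [[0.002,0.045,-0.01],[0,0,0]],
  [[0.002,0.085,-0.01],[0,0,0]],
  [[0.002,0.111,-0.01],[0,0,0]],
  [[0.002,0.111,-0.01],[0,0,0]],
])

```text
clock: 22.5
position: [0.5155, -0.1889, 0.0615]
ee_rot: [-1.56, 0.213, -0.203]
force: [-0.5, -0.1, -0.9]
width: 0.299
```

Request:
arm_command([
  [[0,0,0],[0,0,0]],
  [[0,0,0],[0,0,0]],
  [[0,0,0],[0,0,0]],
])

```text
clock: 22.8
position: [0.5192, -0.1899, 0.0667]
ee_rot: [-1.561, 0.207, -0.211]
force: [0.5, 0.1, -0.8]
width: 0.297
```

Run:
```python
from h import *
go([.518,-.1882,.0538],75)
t=[.547,-.196,np.radians(-15)]
q=get_image("side"); draw(q,t,180,120,130,80,5,"pics/s11.png")
```

```text
turn 0 [ 0.01 -0.26  0.15]
turn 180 [-2.3000e-01  1.7974e+02  2.0000e-02]
shift [-0.0016  0.0129  0.0014] pos [ 0.5192 -0.1899  0.0667] width 0.297 t 22.8 F [ 0.53  0.08 -0.85]
```

View pics/s11.png

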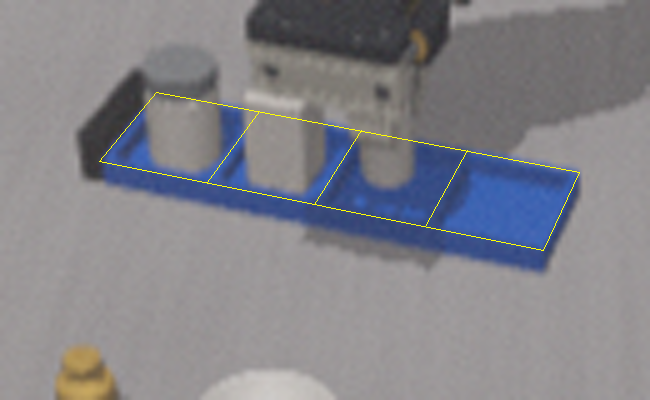

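The side view shows the slim bottle at (388,165) over the -30 compartment, so I'll lower it.

Request:
arm_command([
  [[-0.001,0.003,0.001],[0,0,0]],
  [[-0.001,0.006,0.001],[0,0,0]],
  [[-0.001,0.009,0.001],[0,0,0]],
  [[-0.001,0.012,0.001],[0,0,0]],
  [[-0.001,0.012,0.001],[0,0,0]],
])

```text
clock: 23.35
position: [0.5176, -0.1888, 0.0533]
ee_rot: [-1.561, 0.209, -0.209]
force: [-0.7, -1.0, 2.8]
width: 0.299
```

Request:
arm_command([
  [[0,0,0],[0,0,0]],
  [[0,0,0],[0,0,0]],
])

```text
clock: 23.55
position: [0.5176, -0.1888, 0.0533]
ee_rot: [-1.561, 0.209, -0.21]
force: [-0.8, -1.6, 4.3]
width: 0.301
```

Request:
arm_command([
  [[0,0,0],[0,0,0]],
  [[0,0,0],[0,0,0]],
  [[0,0,0],[0,0,0]],
  [[0,0,0],[0,0,0]],
  [[0,0,0],[0,0,0]],
], fingers=0)

```text
clock: 24.05
position: [0.5174, -0.1885, 0.0531]
ee_rot: [-1.561, 0.209, -0.209]
force: [-0.8, -0.4, 0.0]
width: 0.503
```

Request:
arm_command([
  [[0,-0.005,0],[0,0,0]],
  [[0,-0.025,0],[0,0,0]],
  [[0,-0.06,0],[0,0,0]],
  [[0,-0.1,0],[0,0,0]],
  [[0,-0.14,0],[0,0,0]],
], fingers=-0.5)

```text
clock: 24.55
position: [0.5171, -0.1883, 0.1949]
ee_rot: [-1.56, 0.209, -0.208]
force: [2.0, -0.8, -0.5]
width: 0.754
```

Run:
```python
from h import *
go([.5875,.1465,.19],37.6)
t=[.547,-.196,np.radians(-15)]
q=get_image("side"); draw(q,t,180,120,130,80,5,"pics/s12.png")
```

```text
turn 0 [-1.000e-02  3.716e+01 -3.000e-02]
turn 180 [-4.0000e-02 -1.4284e+02  1.0000e-02]
shift [-0.0201  0.005   0.3415] pos [ 0.5171 -0.1883  0.1949] width 0.754 t 24.55 F [ 1.97 -0.78 -0.48]
```

View pics/s12.png

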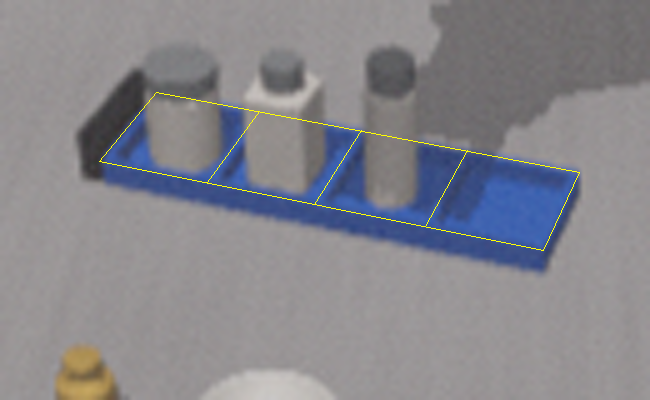

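The slim bottle stands upright at (390,140). Last is the flask.

Request:
arm_command([
  [[-0.01,0,0.2],[0,36,0]],
  [[-0.01,0,0.2],[0,36,0]],
  [[-0.01,0,0.2],[0,36,0]],
  [[-0.01,0,0.2],[0,36,0]],
  [[-0.01,0,0.2],[0,36,0]],
])

```text
clock: 25.1
position: [0.561, 0.0164, 0.1944]
ee_rot: [-1.451, 0.695, -0.695]
force: [-0.1, 0.5, -0.2]
width: 0.747
```

Run:
```python
from h import *
go([.5875,.1465,.19],37.6)
```

```text
turn 0 [-0.27  1.37 -0.12]
turn 180 [  -0.18 -178.63    0.42]
shift [-0.0845  0.005   0.1024] pos [0.561  0.0164 0.1944] width 0.747 t 25.1 F [-0.1   0.54 -0.23]
```

Request:
arm_command([
  [[-0.086,0,0.104],[0,1.2,0]],
  [[-0.086,0,0.104],[0,1.2,0]],
  [[-0.086,0,0.104],[0,1.2,0]],
  [[-0.086,0,0.104],[0,1.2,0]],
  [[-0.086,0,0.104],[0,1.2,0]],
])

```text
clock: 25.6
position: [0.5875, 0.1402, 0.1931]
ee_rot: [-1.451, 0.713, -0.713]
force: [0.1, 0.0, 0.2]
width: 0.751
```

Request:
arm_command([
  [[0,0,0],[0,0,0]],
  [[0,0,0],[0,0,0]],
])

```text
clock: 25.8
position: [0.5879, 0.1373, 0.1931]
ee_rot: [-1.45, 0.716, -0.717]
force: [-0.4, -0.1, -0.4]
width: 0.753
```

Run:
```python
from h import *
s=observe();p=get_image("wrist")
W=wristW(p,s)
for d in place_of(p,"necked_flask"): print(np.round(d["point"],1),round(d["confidence"],2),onz(p,[d["point"]],.007,W)[0].round(4))
go([.5875,.1465,.075],37.6)
```

```text
[259.  170.3] 0.92 [0.588  0.1477 0.007 ]
turn 0 [ 0.02 -0.18  0.03]
turn 180 [-5.0000e-02  1.7982e+02  3.0000e-02]
shift [-0.0073  0.1182  0.0051] pos [0.5879 0.1377 0.1932] width 0.749 t 25.9 F [-0.15 -0.7  -0.1 ]
```

Request:
arm_command([
  [[-0.008,0.01,0.006],[0,0,0]],
  [[-0.008,0.04,0.006],[0,0,0]],
  [[-0.008,0.08,0.006],[0,0,0]],
  [[-0.008,0.116,0.006],[0,0,0]],
  [[-0.008,0.116,0.006],[0,0,0]],
])

```text
clock: 26.4
position: [0.5843, 0.1481, 0.0722]
ee_rot: [-1.456, 0.72, -0.71]
force: [-0.7, -0.2, 0.5]
width: 0.751
```

Request:
arm_command([
  [[0,0,0],[0,0,0]],
  [[0,0,0],[0,0,0]],
  [[0,0,0],[0,0,0]],
  [[0,0,0],[0,0,0]],
  [[0,0,0],[0,0,0]],
], fingers=1)

```text
clock: 26.9
position: [0.5881, 0.1492, 0.0781]
ee_rot: [-1.449, 0.714, -0.716]
force: [0.5, -0.3, 0.7]
width: 0.366
```

Request:
arm_command([
  [[0,0,0],[0,0,0]],
  [[0,0,0],[0,0,0]],
  [[0,0,0],[0,0,0]],
  [[0,0,0],[0,0,0]],
])

```text
clock: 27.3
position: [0.5877, 0.1491, 0.0774]
ee_rot: [-1.45, 0.714, -0.715]
force: [-1.8, -2.0, 3.7]
width: 0.257
```

Request:
arm_command([
  [[0,-0.02,0],[0,0,0]],
  [[0,-0.05,0],[0,0,0]],
  [[0,-0.09,0],[0,0,0]],
  [[0,-0.12,0],[0,0,0]],
  [[0,-0.12,0],[0,0,0]],
])

```text
clock: 27.8
position: [0.5897, 0.1506, 0.2016]
ee_rot: [-1.445, 0.71, -0.718]
force: [0.4, 0.2, 0.1]
width: 0.255
```

Run:
```python
from h import *
go([.460,-.1727,.195],75)
```

```text
turn 0 [ -0.34 -37.46   0.25]
turn 180 [ -0.32 142.53  -0.43]
shift [ 0.1774  0.0049 -0.2999] pos [0.5897 0.1506 0.2016] width 0.255 t 27.8 F [0.43 0.18 0.08]
```

Request:
arm_command([
  [[0.015,0,-0.025],[0,-4,0]],
  [[0.035,0,-0.06],[0,-9,0]],
  [[0.055,0,-0.094],[0,-14,0]],
  [[0.075,0,-0.128],[0,-19,0]],
  [[0.095,0,-0.16],[0,-24,0]],
])

```text
clock: 28.3
position: [0.5174, -0.0252, 0.1964]
ee_rot: [-1.536, 0.387, -0.386]
force: [1.1, -1.3, -0.3]
width: 0.254
```

Run:
```python
from h import *
go([.460,-.1727,.195],75)
```

```text
turn 0 [  0.03 -13.26  -0.05]
turn 180 [8.0000e-02 1.6674e+02 4.0000e-02]
shift [ 0.0193  0.0015 -0.1571] pos [ 0.5174 -0.0252  0.1964] width 0.254 t 28.3 F [ 1.06 -1.32 -0.32]
```

Request:
arm_command([
  [[0.006,0,-0.042],[0,-4,0]],
  [[0.012,0,-0.084],[0,-8,0]],
  [[0.017,0,-0.126],[0,-12,0]],
  [[0.02,0,-0.16],[0,-13.1,0]],
  [[0.02,0,-0.163],[0,-13.1,0]],
])

```text
clock: 28.8
position: [0.4559, -0.1814, 0.1959]
ee_rot: [-1.562, 0.218, -0.213]
force: [0.0, 0.9, 0.4]
width: 0.256
```

Request:
arm_command([
  [[0,0,0],[0,0,0]],
  [[0,0,0],[0,0,0]],
])

```text
clock: 29.0
position: [0.4589, -0.1752, 0.197]
ee_rot: [-1.56, 0.21, -0.21]
force: [0.1, -0.1, -0.6]
width: 0.255
```

Run:
```python
from h import *
go([.460,-.1727,.0744],75)
```

```text
turn 0 [-0.05 -0.31 -0.  ]
turn 180 [ 0.0000e+00  1.7969e+02 -8.0000e-02]
shift [0.0004 0.1226 0.0026] pos [ 0.4589 -0.1752  0.197 ] width 0.255 t 29.0 F [ 0.05 -0.1  -0.64]
```

Request:
arm_command([
  [[0,0.01,0.004],[0,0,0]],
  [[0,0.045,0.004],[0,0,0]],
  [[0,0.085,0.004],[0,0,0]],
  [[0,0.111,0.004],[0,0,0]],
  [[0,0.111,0.004],[0,0,0]],
])

```text
clock: 29.5
position: [0.4577, -0.1704, 0.0829]
ee_rot: [-1.559, 0.213, -0.204]
force: [0.5, -0.1, 0.2]
width: 0.255
```

Request:
arm_command([
  [[0,0,0],[0,0,0]],
  [[0,0,0],[0,0,0]],
  [[0,0,0],[0,0,0]],
])

```text
clock: 29.8
position: [0.4607, -0.1726, 0.0876]
ee_rot: [-1.561, 0.208, -0.212]
force: [0.2, 0.7, 0.8]
width: 0.256
```

Run:
```python
from h import *
go([.460,-.1727,.0744],75)
t=[.547,-.196,np.radians(-15)]
q=get_image("side"); draw(q,t,180,120,130,80,5,"pics/s13.png")
```

```text
turn 0 [ 0.02 -0.36  0.14]
turn 180 [-2.3000e-01  1.7964e+02  2.0000e-02]
shift [-0.0006  0.0132 -0.0003] pos [ 0.4607 -0.1726  0.0876] width 0.256 t 29.8 F [0.25 0.67 0.78]
```

View pics/s13.png

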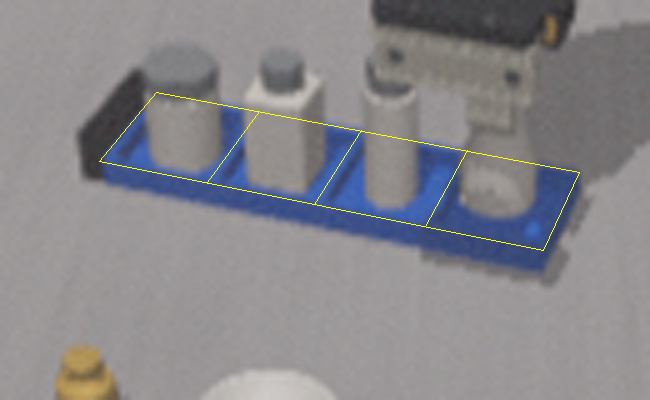

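The side view shows the flask at (498,180) over the last compartment, so I'll lower and release it.

Request:
arm_command([
  [[0,0.003,0],[0,0,0]],
  [[0,0.006,0],[0,0,0]],
  [[0,0.009,0],[0,0,0]],
  [[0,0.012,0],[0,0,0]],
  [[0,0.0125,0],[0,0,0]],
])

```text
clock: 30.35
position: [0.4599, -0.1732, 0.074]
ee_rot: [-1.562, 0.211, -0.211]
force: [-2.2, -1.6, 12.5]
width: 0.251
```

Request:
arm_command([
  [[0,0,0],[0,0,0]],
  [[0,0,0],[0,0,0]],
])

```text
clock: 30.55
position: [0.4598, -0.1731, 0.074]
ee_rot: [-1.561, 0.211, -0.211]
force: [-2.0, -1.0, 7.1]
width: 0.254
```

Request:
arm_command([
  [[0,0,0],[0,0,0]],
  [[0,0,0],[0,0,0]],
  [[0,0,0],[0,0,0]],
  [[0,0,0],[0,0,0]],
  [[0,0,0],[0,0,0]],
], fingers=0)

```text
clock: 31.05
position: [0.4596, -0.1725, 0.0736]
ee_rot: [-1.56, 0.211, -0.21]
force: [-0.0, -0.2, -1.2]
width: 0.5
```

Request:
arm_command([
  [[0,-0.005,0],[0,0,0]],
  [[0,-0.025,0],[0,0,0]],
  [[0,-0.06,0],[0,0,0]],
  [[0,-0.1,0],[0,0,0]],
  [[0,-0.14,0],[0,0,0]],
])

```text
clock: 31.55
position: [0.4592, -0.1722, 0.2154]
ee_rot: [-1.56, 0.211, -0.21]
force: [0.9, -1.1, -0.2]
width: 0.495
```

Request:
arm_command([
  [[-0.04,0,0.04],[0,0,0]],
  [[-0.06,0,0.08],[0,0,0]],
  [[-0.06,0,0.12],[0,0,0]],
  [[-0.06,0,0.15],[0,0,0]],
  [[-0.06,0,0.15],[0,0,0]],
])

```text
clock: 32.05
position: [0.4423, -0.0076, 0.2148]
ee_rot: [-1.559, 0.204, -0.207]
force: [-0.1, 0.1, -0.2]
width: 0.499
```

Run:
```python
from h import *
s=observe();print(s["position"],s["force"])
t=[.547,-.196,np.radians(-15)]
q=get_image("side"); draw(q,t,180,110,130,90,5,"pics/s14.png")
q=get_image("top"); draw(q,t,260,115,100,130,4,"pics/t14.png")
```

```text
[ 0.44225296 -0.00758986  0.21478906] [-0.09301038  0.09813935 -0.23154789]
```

View pics/s14.png

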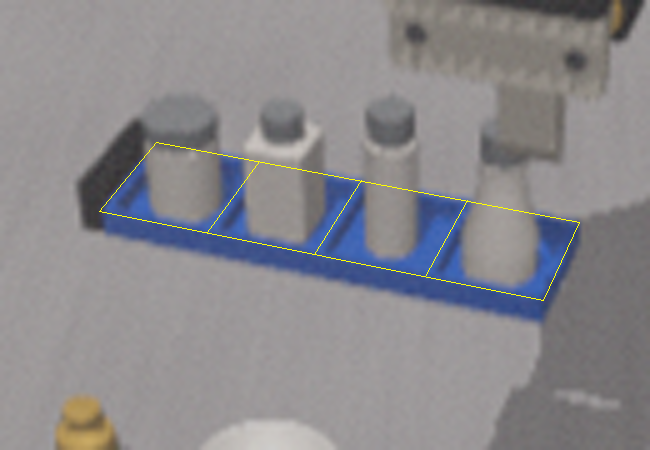

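View pics/t14.png

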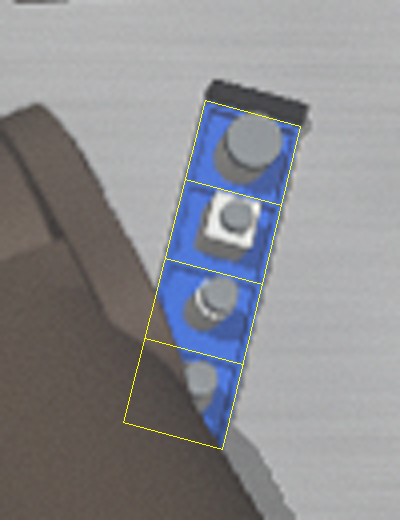

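All four bottles stand upright in their own compartments. From the black end they are the jar, square bottle, slim bottle and flask, at columns 180, 283, 390 and 500 in the side view. The gripper is clear of them.

Run:
```python
from cell import sign_off
print(sign_off())
```

```text
the job is handed in; nothing more can be done
None
```

All four bottles are in the test rack in reverse order, and I handed the job in at about 32 s of the 104 s allowed. From the test rack's black end the row is now squat jar, square bottle, slim bottle, necked flask. The flask started next to the delivery rack's black end and is now farthest from the test rack's black end.

- **Last checks:** The final side view shows all four upright, each inside its own compartment, with the gripper clear. The final top view agrees, but the arm partly hid the flask's compartment, so its placing rests mainly on the side view.
- **Forces:** The highest wrist force I read was about 14 N, while setting the square bottle on its floor. The jar showed almost no contact force at release. Its gripper height matched the floor height, and the pictures show it standing.
- **Disagreements:** My first estimate of the square bottle's angle, from the top view, was about 10° off. The wrist camera gave the right angle before I grasped it. Estimates of the test rack's position differed by up to 5 mm between pictures. I used a middle value, which matched the side and top views to about a pixel.
- **Look-alikes:** I did not touch the blue, purple or orange ones.

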